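# Slide the pepper mill back into the row and shut the crumb tray

### The job

Get the pizza oven ready to light: with the fingers, push the tall pepper mill low on its foot so that it slides, upright and never gripped or lifted, away from the oven front into the middle of the gap between the amber jar and the blue mug, and leave it standing there in line with them and touching neither. Push the oven's crumb tray fully home as well, and leave everything else where it stands.

Things in the scene. Friction and masses are not known exactly. Their poses are not given: they have to be found in the camera images.
- mill: tall pepper mill, dark wood with steel collar and bead, 215 mm tall, about 0.42 kg, loose, in front of the oven. Round: foot a cylinder 58 mm across up to 30 mm high, then a 35 mm waist at 95 mm and a 50 mm head at 168 mm. Friction on the slab 0.5 to 0.7: a push higher than about 40 mm above the slab can tip it. Origin at the centre of its underside (z = 0 on the slab); z up.
- oven_front (a point): point on the slab under the middle of the front face of the stainless pizza oven (fixed, 380 mm deep, 400 mm wide, 275 mm high, open mouth). Axes of the oven: x level from its front to its back, the way the crumb tray goes in; y level along the front; z up. The front face is the plane x = 0; the oven lies behind it.
- tray (a joint): how far the crumb tray stands out of the oven, m: 0 = fully home (its stop), up to 0.16. It slides straight along the oven's x axis, with about 2 N of friction and light damping, and stays where it is left. The tray's front panel is 276 mm wide and stands 30 to 66 mm above the slab.
- tray_pull (a point): centre of the outer face of the crumb tray's steel pull, a straight level bar 120 mm wide (along the oven's y), 18 mm high (39 to 57 mm above the slab) and 10 mm thick, standing 40 mm out from the oven's front face when the tray is home. Moves with the tray; axes as the oven's.
- jar: the small amber glass jar with twist cap, 60 mm across, 80 mm high, loose, one of the two neighbours of the gap. Origin at the centre of its underside. Its centre is 85 mm (give or take 6) in front of the marble board's near edge; jar and mug stand 230 mm apart (give or take 12), centre to centre, and may be either way round.
- mug: the blue enamel mug, 84 mm across, 82 mm high, loose, the other neighbour of the gap, its handle on the far side (towards the board; mug +y axis). Origin at the centre of its underside.
- board_edge (a point): middle of the top near edge of the fixed marble pastry board (500 mm long, 280 mm deep, 20 mm thick), 20 mm above the slab. Axes of the board: x level, square to that edge and pointing over the board, away from the robot; y along the edge, to the left; z up. The row of small things stands on the slab along this edge, its line at x = -85 mm of this frame.
- salt: short salt mill, the same dark wood, 100 mm tall, 52 mm across, loose, in the row on the other side of the gap's left-hand (+y) neighbour; stays where it is. Origin under its centre.
- scraper: black plastic dough scraper lying flat, 118 x 85 mm, grip 14 mm thick, loose, farther left in the row; stays. Origin under its centre.
- ladle: aluminium ladle, bowl 86 mm across and 38 mm high, handle towards the robot (its -x) ending 270 mm from the bowl centre, loose, at the left end of the row; stays. Origin under the bowl.
- shaker: aluminium flour shaker, 72 mm across, 104 mm tall, loose, standing near the robot to the left of the mill's way; stays. Origin under its centre.

How it is judged:
By the outcome, as a careful person would: the job done as asked, in the order asked, and still so for the second after the job is handed in, with the robot touching nothing.
It also fails if it takes over 67 s, if anything falls off the work surface, if the arm or the gripper's body presses on something with over 40 N, if the wrist force passes 120 N, or if a joint passes its speed limit or range.

### The arm

A 6-joint arm with a two-finger parallel gripper is mounted at the origin on the work surface. World frame = base frame: x ahead of the robot, y to its left, z up, the work surface at z = 0. Lengths are in m, angles in degrees, forces in N, time in s.
With the tool pointing down it reaches from about 0.25 to 0.725 m from the base axis. Payload 9.7 kg.
Tool frame: the origin (TCP) lies where the fingers leave the gripper's body, on its centre line; the fingertips stand 73 mm ahead of it and the grasp point (between the pads) lies 54 mm ahead of it; y points along the fingers, x is the direction in which the jaws open and shut, and the axes are right-handed (so a half turn about y gives the same grasp; the last joint's range is limited). The gripper opens to 85 mm and grips with 20 to 120 N. Pads are 22 mm wide; open, the fingers measure 114 mm over their backs; the gripper's body (76 mm by 85 mm) begins 54 mm behind the grasp point. The pads swing forward as they close: fully open they stand 13 mm farther back than shut.
Start: joints at [68.411, 4.979, 10.078, 95.1, 0, 90], TCP at [0.202, 0.511, 0.304] pointing down, gripper open.
Joint ranges: [-179.16, 179.16], [-48.56, 103.87], [-65.8, 70.77], [-126.05, 130.52], [-82.76, 87.17], [-180, 180]. Speed limits (degrees/s): [127.2, 127.2, 147.25, 180, 180, 180].

### API

Orientations are given as [roll, pitch, yaw] about the fixed x, y, z axes, in that order (R = Rz(yaw) Ry(pitch) Rx(roll)).
In Python, from workcell import sensors, imaging, bot, models gives the robot as it stands.
- The arm moves only by the tool arm_command, never from a script. Its argument "rows" is one flat list of numbers, 7 for each row, row after row: the shift along the tool's x, y, z in cm, then the turn, a rotation vector about the tool's x, y, z in degrees, then the gripper's target within -1 to 1 (fully open at 1, half-way at 0, shut at -1). A call has 1 to 12 rows; each row is the pose to reach, as a shift and turn from the pose commanded when the call began, along the tool's axes at that moment; what a row does not reach only later rows make up. A row lasts 1/12 s, in which the tool goes at most 41.7 mm and 7.16 degrees, less where a joint would pass 70% of its speed; a pose out of reach is approached as far as the arm can. A call with a gripper value outside its range is refused whole. The fingers move at their own pace and stop on an object; "force" is the grip in N (left out, the last holds). Time passes only in rows, so rows that repeat a pose let the fingers close. It gives the time, the measured TCP pose, the force and the opening at its end, in the units of the state.
- sensors.get_obs(): the state, without advancing time (a new reading comes with each control period).
- imaging.camera(name): name is "scene" or "top" or "wrist"; returns a dict with "pixels" (400x640x3 uint8, blue, green, red), "z_map" (400x640 float32, m along the optical axis (not along the pixel's ray), 0 where there is no reading), "camera_matrix" (3x3 intrinsics, pixels), "world_from_camera" (4x4, takes a point from camera to world coordinates). Camera axes: x right, y up, looking along -z (the intrinsics and any distortion apply to the point x, -y, -z); pixel columns grow to the right and rows downward; lengths in m; the calibration is good to about 2 mm. A picture is of the moment at which its call begins.
- bot.job_done(): hands the job in, once; it reports no verdict.
Trained networks look in the newest picture that a camera, given by its name, has taken for a name from the list of things; names that differ only in an ending like _2 or _b are one class to them, and where a whole thing is asked for, a point or a joint stands for the part that bears it (a point fixed in the world has none). Each returns a list of dicts, best first, with "conf" (0 to 1); they miss things now and then, are a little off and sometimes report something else, mostly with a low value. They report only what shows in the picture. A call takes as long as a camera call.
- models.search_frame(thing, camera): "extent" ([centre column, centre row, width, height] in pixels, round what is visible of it).
- models.spot_point(thing, camera): "location" ([column, row] in pixels: a listed point, or the origin of a listed thing).
The state is a dict: "time": time; "q": joint angles; "qd": joint speeds; "joint_efforts": joint torques, N m; "ee_pos": TCP position; "tcp_rot": TCP orientation; "wrist_force": force on the tool from outside, world axes, zero at the start; "torque": the same for the moment, N m; "opening": finger opening in m.
Only numpy, scipy, OpenCV 4.12 (cv2) and the standard library are available. Lean on these libraries where they do the work, as an engineer would, in place of code of your own. Each camera call takes 0.05 s, during which the arm holds its last target.

## Working session

There is one attempt and no reset: what is moved stays moved. The work goes in short steps, Python scripts to look and compute and a tool call to move; the robot and the scene stay as the last step left them, time stands still between calls to the robot, and variables do not carry over. Pictures are saved under pics/ and viewed, and the job is handed in when it is done.

Besides the shell and the picture viewer there is one more tool, called in YAML: its name, and indented under it one key for each argument. arm_command: Moves the arm, as the interface text tells. Its arguments: {"type":"object","properties":{"rows":{"type":"array","items":{"type":"number"}},"force":{"type":"number"}},"required":["rows"]}

```bash
mkdir -p pics; ls
cat > h.py <<'E'
import numpy as np, cv2
from workcell import sensors, imaging, bot, models
def cam(n,fn=None):
    d=imaging.camera(n)
    if fn: cv2.imwrite('pics/'+fn,d['pixels'])
    return d
def unproj(d,uv,z=None):
    # z: world height plane, else depth
    K=np.array(d['camera_matrix']);T=np.array(d['world_from_camera'])
    r=np.array([(uv[0]-K[0,2])/K[0,0],-(uv[1]-K[1,2])/K[1,1],-1.])
    if z is None:
        dd=d['z_map'][int(round(uv[1])),int(round(uv[0]))]; return T[:3,:3]@(r*dd)+T[:3,3]
    w=T[:3,:3]@r; return T[:3,3]+w*(z-T[2,3])/w[2]
E
python3 - <<'E'
from h import *
for n in ['scene','top','wrist']:
    d=cam(n,n+'0.png')
    print(n,d['camera_matrix'].round(1).tolist(),d['world_from_camera'].round(3).tolist(),[k for k in d])
    if n!='wrist' :
      for t in ['mill','oven_front','tray','tray_pull','jar','mug','board_edge','salt','scraper','ladle','shaker']:
        try:
            z={'board_edge':.02,'tray_pull':.048}.get(t,0)
            for r in models.spot_point(t,n)[:2]: print(t,np.round(r['location'],1),round(r['conf'],2),unproj(d,r['location'],z).round(3))
        except Exception as e: print(t,e)
print(sensors.get_obs())
E
```

```text
pics
scene [[464.1, 0.0, 324.1], [0.0, 464.1, 210.2], [0.0, 0.0, 1.0]] [[0.235, -0.755, 0.612, 1.487], [0.972, 0.185, -0.144, -0.183], [-0.004, 0.629, 0.777, 1.242], [0.0, 0.0, 0.0, 1.0]] ['pixels', 'z_map', 'camera_matrix', 'world_from_camera']
mill [296.1 215.4] 0.56 [ 0.507 -0.05   0.   ]
oven_front [191.8 258.6] 0.9 [ 0.6   -0.407  0.   ]
tray it knows: board_edge, jar, ladle, mill, mug, oven_front, salt, scraper, shaker, tray_pull
tray_pull [221.4 241.9] 0.82 [ 0.593 -0.304  0.048]
tray_pull [295.  217.7] 0.51 [ 0.554 -0.061  0.048]
jar [288.9 250.4] 0.57 [ 0.643 -0.101  0.   ]
mug [360.6 246.1] 0.6 [0.681 0.128 0.   ]
board_edge [360.6 263. ] 0.63 [0.755 0.105 0.02 ]
salt [387.7 239.9] 0.64 [0.679 0.221 0.   ]
scraper [420.1 227.8] 0.86 [0.658 0.341 0.   ]
ladle [445.6 214.5] 0.69 [0.625 0.446 0.   ]
shaker [377.9 185.4] 0.8 [0.442 0.263 0.   ]
top [[431.2, 0.0, 318.6], [0.0, 431.2, 192.9], [0.0, 0.0, 1.0]] [[0.011, 0.991, -0.131, 0.385], [-1.0, 0.013, 0.011, 0.042], [0.013, 0.131, 0.991, 1.417], [0.0, 0.0, 0.0, 1.0]] ['pixels', 'z_map', 'camera_matrix', 'world_from_camera']
mi
[... 652 characters left out ...]
, 'z_map', 'camera_matrix', 'world_from_camera']
{'time': 1.15, 'q': array([ 6.84111961e+01,  4.97888328e+00,  1.00779079e+01,  9.50990780e+01,
       -3.33192067e-04,  9.00004746e+01]), 'qd': array([-0.00950853,  0.03578792,  0.01758766, -0.09346786, -0.02739234,
        0.07001082]), 'joint_efforts': array([-3.49271395e-03, -5.20114017e+01,  4.64863801e+01,  1.84213561e-03,
       -7.79366246e-06,  1.79375081e-05]), 'ee_pos': array([0.20236897, 0.51141428, 0.30388156]), 'tcp_rot': array([-9.00003332e+01,  5.33331773e-05,  6.84107215e+01]), 'wrist_force': array([-0.14762461, -0.28112499, -0.21257183]), 'torque': array([ 0.01295865, -0.02186872, -0.02880741]), 'opening': 0.08538094281279922}
```

View images.

View pics/scene0.png

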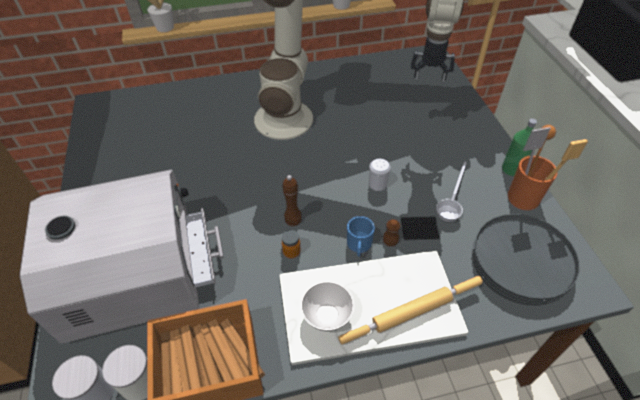

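View pics/top0.png

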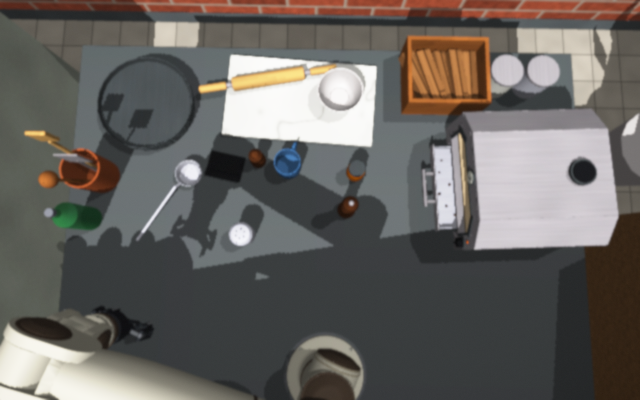

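```bash
cat >> h.py <<'E'
def cloud(d):
    K=np.array(d['camera_matrix']);T=np.array(d['world_from_camera']);z=d['z_map']
    v,u=np.mgrid[0:400,0:640]; m=z>0
    P=np.stack([(u-K[0,2])/K[0,0]*z,-(v-K[1,2])/K[1,1]*z,-z],-1)
    P=P@T[:3,:3].T+T[:3,3]; return P,m
from scipy.optimize import least_squares
def circ(P,c,R,z0,z1,win=None):
    win=win or R+.015
    q=P[(P[:,2]>z0)&(P[:,2]<z1)&(np.hypot(P[:,0]-c[0],P[:,1]-c[1])<win)]
    if len(q)<6: return None,len(q),0
    f=lambda p:np.hypot(q[:,0]-p[0],q[:,1]-p[1])-R
    r=least_squares(f,c,loss='soft_l1',f_scale=.002)
    return r.x,len(q),np.sqrt(np.mean(r.fun**2)) if len(r.fun)==len(q) else 0
E
python3 - <<'E'
from h import *
for n in ['scene','top']:
    d=cam(n); P,m=cloud(d); P=P[m]
    print(n,'slab z',np.median(P[(abs(P[:,0]-.5)<.1)&(abs(P[:,1]-.1)<.05)][:,2]))
    for nm,c,R,z0,z1 in [('millfoot',(.51,-.06),.029,.006,.028),('millhead',(.51,-.06),.025,.155,.18),('jar',(.65,-.09),.03,.008,.06),('mug',(.67,.125),.042,.01,.075),('salt',(.677,.225),.026,.008,.06),('shaker',(.437,.264),.036,.01,.09)]:
        print(nm,circ(P,c,R,z0,z1))
    for nm,c,z0,z1,w in [('millhead',(.51,-.06),.15,.23,.04),('jar top',(.65,-.09),.072,.09,.035),('mug rim',(.67,.125),.078,.09,.05),('salt',(.677,.225),.05,.12,.04)]:
        q=P[(P[:,2]>z0)&(P[:,2]<z1)&(np.hypot(P[:,0]-c[0],P[:,1]-c[1])<w)]
        if len(q): print(nm,len(q),q.min(0).round(3),q.max(0).round(3),q.mean(0).round(3))
    # tray area
    q=P[(P[:,1]>-.42)&(P[:,1]<-.2)&(P[:,0]>.35)&(P[:,0]<.8)&(P[:,2]>.015)]
    for a in np.arange(-.42,-.2,.01):
        s=q[(abs(q[:,1]-a)<.005)&(q[:,2]<.12)]
        if len(s)>3: print('y%.2f'%a,len(s),s.min(0).round(3),s.max(0).round(3))
    # board edge
    pts=[]
    for y in np.arange(-.08,.3,.03):
        s=P[(abs(P[:,1]-y)<.006)&(P[:,0]>.68)&(P[:,0]<.8)&(abs(P[:,2]-.02)<.004)]
        if len(s): pts.append((round(y,2),round(s[:,0].min(),3)))
    print(pts)
E
```

```text
scene slab z -0.0011717642561861474
millfoot (array([ 0.52101311, -0.06350767]), 67, np.float64(0.001953740529493627))
millhead (array([ 0.51978334, -0.06305953]), 83, np.float64(0.0019342564541489622))
jar (array([ 0.64504489, -0.0931297 ]), 203, np.float64(0.002312288159932483))
mug (array([0.66570743, 0.12788164]), 569, np.float64(0.0033590668800912017))
salt (array([0.67831216, 0.23109116]), 174, np.float64(0.0034764228115711946))
shaker (array([0.43306324, 0.26565546]), 293, np.float64(0.0023273358426258695))
millhead 241 [ 0.505 -0.087  0.15 ] [ 0.548 -0.04   0.215] [ 0.534 -0.065  0.182]
jar top 200 [ 0.62  -0.119  0.073] [ 0.674 -0.067  0.086] [ 0.649 -0.093  0.079]
mug rim 81 [0.624 0.086 0.078] [0.706 0.169 0.086] [0.668 0.128 0.081]
salt 186 [0.664 0.207 0.051] [0.705 0.249 0.104] [0.692 0.225 0.083]
y-0.42 106 [ 0.436 -0.42   0.021] [ 0.8   -0.415  0.119]
y-0.41 351 [ 0.399 -0.415  0.024] [ 0.799 -0.405  0.119]
y-0.40 411 [ 0.428 -0.405  0.02 ] [ 0.8   -0.395  0.12 ]
y-0.39 359 [ 0.415 -0.395  0.023] [ 0.797 -0.385  0.12 ]
y-0.38 242 [ 0.416 -0.385  0.028] [ 0.729 -0.375 
[... 2276 characters left out ...]
 0.64  -0.326  0.057]
y-0.32 29 [ 0.532 -0.325  0.045] [ 0.639 -0.315  0.059]
y-0.31 126 [ 0.531 -0.315  0.04 ] [ 0.648 -0.305  0.064]
y-0.30 11 [ 0.616 -0.305  0.044] [ 0.647 -0.303  0.058]
[(np.float64(-0.08), np.float64(0.736)), (np.float64(-0.05), np.float64(0.739)), (np.float64(-0.02), np.float64(0.742)), (np.float64(0.01), np.float64(0.745)), (np.float64(0.04), np.float64(0.745)), (np.float64(0.07), np.float64(0.748)), (np.float64(0.1), np.float64(0.683)), (np.float64(0.13), np.float64(0.702)), (np.float64(0.16), np.float64(0.689)), (np.float64(0.19), np.float64(0.756)), (np.float64(0.22), np.float64(0.759)), (np.float64(0.25), np.float64(0.758)), (np.float64(0.28), np.float64(0.761))]
```

Run:
```python
from h import *
d=cv2.imread('pics/scene0.png'); cv2.imwrite('pics/c1.png',cv2.resize(d[150:310,160:400],None,fx=3.3,fy=3.3,interpolation=cv2.INTER_CUBIC))
d=cv2.imread('pics/top0.png'); cv2.imwrite('pics/c2.png',cv2.resize(d[110:270,240:480],None,fx=3.3,fy=3.3,interpolation=cv2.INTER_CUBIC))
```

```text
(no output)
```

View pics/c1.png

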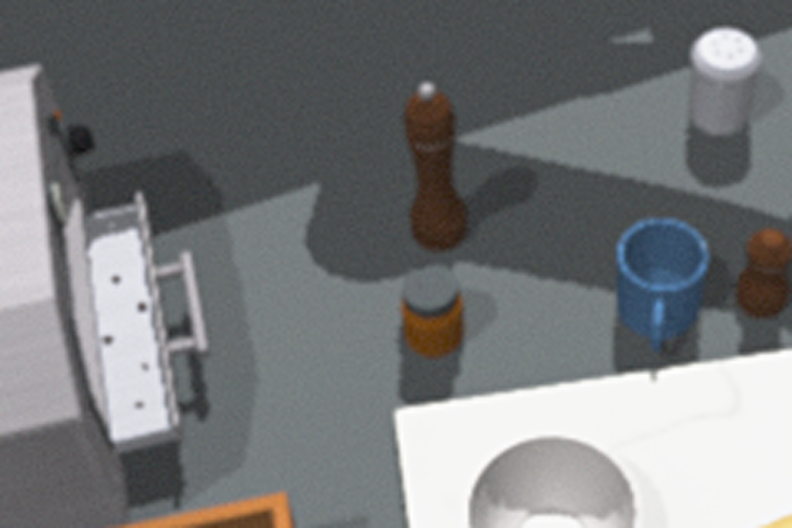

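View pics/c2.png

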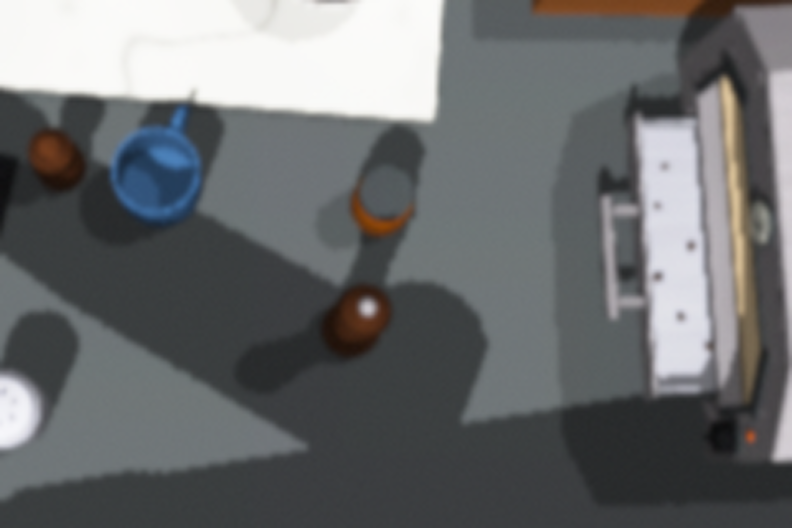

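```bash
cat >> h.py <<'E'
from scipy.spatial.transform import Rotation as Ro
def ori(head,th):
    h,t=np.radians([head,th]); u=np.array([np.cos(h),np.sin(h),0]);y=np.array([*(np.cos(t)*u[:2]),-np.sin(t)]);z=np.array([*(np.sin(t)*u[:2]),np.cos(t)])
    return np.stack([np.cross(y,z),y,z],1)
def move(tcp,R):
    o=sensors.get_obs(); R0=Ro.from_euler('xyz',o['tcp_rot'],degrees=True).as_matrix()
    print('t',round(o['time'],2),'pos',o['ee_pos'].round(4),'q',o['q'].round(1),'F',o['wrist_force'].round(1),'open',round(o['opening'],4))
    print('shift cm',(R0.T@(np.array(tcp)-o['ee_pos'])*100).round(2),'rot',np.degrees(Ro.from_matrix(R0.T@R).as_rotvec()).round(2))
MILL=np.array([.521,-.0635]); GOAL=np.array([.6555,.0145])
E
python3 - <<'E'
from h import *
d=GOAL-MILL; hd=np.degrees(np.arctan2(d[1],d[0])); u=d/np.hypot(*d); print(hd,np.hypot(*d))
R=ori(hd,45); tip=np.array([*(MILL-.075*u),.015]); tcp=tip-.073*R[:,1]; print(tip,tcp)
via=tcp.copy(); via[2]=.28; move(via,R)
E
```

```text
30.110545447663544 0.15548070619855053
[ 0.45612057 -0.10112525  0.015     ] [ 0.41146726 -0.12702085  0.0666188 ]
t 1.25 pos [0.2024 0.5114 0.3039] q [68.4  5.  10.1 95.1  0.  90. ] F [-0.4  0.6 -0.1] open 0.0858
shift cm [-51.67   2.39 -42.93] rot [ 24.15 120.35 -49.85]
```

arm_command:
  rows: [-51.7,2,-43,24,120.5,-50,0.2,-51.7,2,-43,24,120.5,-50,0,-51.7,2,-43,24,120.5,-50,-0.2,-51.7,2,-43,24,120.5,-50,-0.2,-51.7,2,-43,24,120.5,-50,-0.2,-51.7,2,-43,24,120.5,-50,-0.2,-51.7,2,-43,24,120.5,-50,-0.2,-51.7,2,-43,24,120.5,-50,-0.2,-51.7,2,-43,24,120.5,-50,-0.2,-51.7,2,-43,24,120.5,-50,-0.2,-51.7,2,-43,24,120.5,-50,-0.2,-51.7,2,-43,24,120.5,-50,-0.2]
  force: 20

```text
time: 2.25
ee_pos: [0.3502, 0.0621, 0.2903]
tcp_rot: [-61.1, -13.5, -11.0]
wrist_force: [0.1, -0.1, -0.2]
opening: 0.0339
```

Run:
```python
from h import *
R=ori(30,45); move([.4115,-.127,.28],R)
```

```text
t 2.25 pos [0.3502 0.0621 0.2903] q [ -6.  -37.7 -28.6  83.   27.6  95.5] F [ 0.1 -0.1 -0.2] open 0.0339
shift cm [  9.12  -5.55 -16.8 ] rot [  9.3   46.63 -19.2 ]
```

arm_command:
  rows: [9.1,-5.5,-16.8,9.3,46.6,-19.2,-0.2,9.1,-5.5,-16.8,9.3,46.6,-19.2,-0.2,9.1,-5.5,-16.8,9.3,46.6,-19.2,-0.2,9.1,-5.5,-16.8,9.3,46.6,-19.2,-0.2,9.1,-5.5,-16.8,9.3,46.6,-19.2,-0.2,9.1,-5.5,-16.8,9.3,46.6,-19.2,-0.2,9.1,-5.5,-16.8,9.3,46.6,-19.2,-0.2,9.1,-5.5,-16.8,9.3,46.6,-19.2,-0.2,9.1,-5.5,-16.8,9.3,46.6,-19.2,-0.2]

```text
time: 3.0
ee_pos: [0.412, -0.1248, 0.2791]
tcp_rot: [-45.2, -0.0, -59.8]
wrist_force: [-0.4, -0.4, -0.1]
opening: 0.0346
```

Run:
```python
from h import *
R=ori(30,45); move([.4115,-.127,.28],R); move([.4115,-.127,.0666],R)
cam('scene','s1.png')
```

```text
t 3.0 pos [ 0.412  -0.1248  0.2791] q [-35.3 -32.7 -31.2  69.   39.9 122.7] F [-0.4 -0.4 -0.1] open 0.0346
shift cm [ 0.16 -0.17 -0.05] rot [ 0.16  0.16 -0.1 ]
t 3.0 pos [ 0.412  -0.1248  0.2791] q [-35.3 -32.7 -31.2  69.   39.9 122.7] F [-0.4 -0.4 -0.1] open 0.0346
shift cm [  0.14  14.96 -15.09] rot [ 0.16  0.16 -0.1 ]
```

View pics/s1.png

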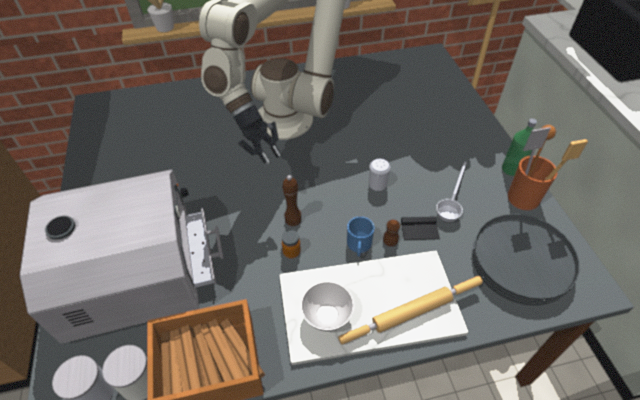

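arm_command:
  rows: [0,7,-7,0,0,0,-0.2,0,10,-10,0,0,0,-0.2,0,12.5,-12.5,0,0,0,-0.2,0,13.8,-13.9,0,0,0,-0.2,0.1,14.5,-14.6,0.2,0.2,0,-0.2,0.1,14.9,-15,0.2,0.2,0,-0.2,0.1,14.9,-15,0.2,0.2,0,-0.2,0.1,14.9,-15,0.2,0.2,0,-0.2]

```text
time: 3.72
ee_pos: [0.4127, -0.1268, 0.0698]
tcp_rot: [-44.9, 0.0, -59.8]
wrist_force: [1.1, -0.4, 0.3]
opening: 0.0344
```

Run:
```python
from h import *
R=ori(30.1,45); move([.4115,-.127,.0666],R)
d=cam('scene','s2.png'); cv2.imwrite('pics/s2c.png',cv2.resize(d['pixels'][90:290,200:440],None,fx=3,fy=3,interpolation=cv2.INTER_CUBIC))
w=cam('wrist','w2.png')
t=cam('top')
for n,dd in(('s',d),('t',t),('w',w)):
    P,m=cloud(dd);P=P[m]
    for k in [('foot',MILL,.029,.006,.028),('head',MILL,.025,.155,.18)]: print(n,circ(P,*k[1:]))
    q=P[(P[:,2]<.06)&(P[:,2]>.006)&(P[:,0]>.4)&(P[:,0]<.487)&(abs(P[:,1]+.1)<.06)]
    if len(q): print(len(q),q.min(0),q.max(0))
```

```text
t 3.72 pos [ 0.4127 -0.1268  0.0698] q [-35.6 -27.7 -51.8  43.6  40.2 122.4] F [ 1.1 -0.4  0.3] open 0.0344
shift cm [-0.04  0.14 -0.3 ] rot [-0.06  0.08 -0.08]
s (array([ 0.52133348, -0.06373205]), 71, np.float64(0.0021474590379875857))
s (array([ 0.52013978, -0.06325282]), 84, np.float64(0.001949638760454371))
181 [ 0.4009225  -0.15685414  0.00619349] [ 0.47776628 -0.07685363  0.05975918]
t (array([ 0.5209447 , -0.06300737]), 24, np.float64(0.004723266156003087))
t (array([ 0.52216928, -0.06341823]), 39, np.float64(0.001452855571958111))
133 [ 0.40251254 -0.15815999  0.00601116] [ 0.48517848 -0.04482321  0.05998413]
w (array([ 0.52071685, -0.0644494 ]), 1900, np.float64(0.0002844702668070992))
w (None, 0, 0)
6311 [ 0.40000131 -0.15999827  0.01544602] [ 0.47311048 -0.07584753  0.05999872]
```

View pics/s2c.png

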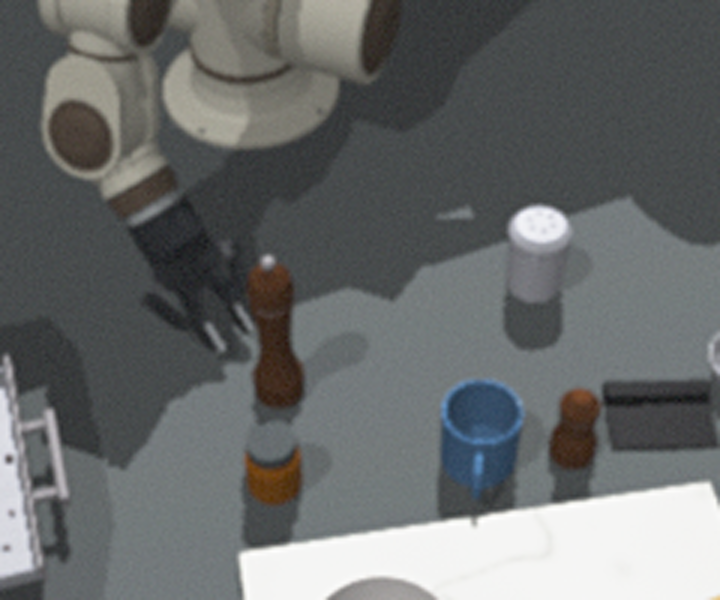

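View pics/w2.png

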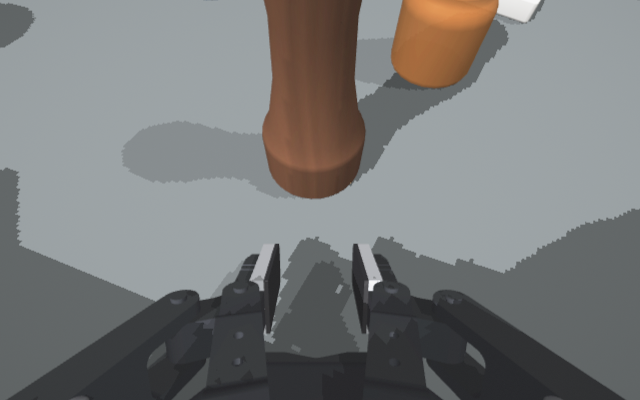

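arm_command:
  rows: [0,0.28,-0.28,0,0,0,-0.2,0,0.64,0.07,0,0,0,-0.2,0,0.99,0.43,0,0,0,-0.2,0,1.34,0.78,0,0,0,-0.2,0,1.7,1.14,0,0,0,-0.2,0,2.05,1.49,0,0,0,-0.2,0,2.4,1.84,0,0,0,-0.2,0,2.75,2.2,0,0,0,-0.2,0,2.75,2.2,0,0,0,-0.2]

```text
time: 4.62
ee_pos: [0.4427, -0.1083, 0.0639]
tcp_rot: [-45.0, 0.1, -59.8]
wrist_force: [0.3, 0.5, 0.5]
opening: 0.0344
```

```bash
cat > st.py <<'E'
from h import *
import sys
R=ori(30.1,45); c=np.array([float(sys.argv[1]),float(sys.argv[2])])
move([.4115,-.127,.0666],R)
for n in ['wrist','scene','top']:
    d=cam(n,n+'_'+sys.argv[3]+'.png')
    P,m=cloud(d);P=P[m]
    for k in [('foot',c,.029,.006,.028),('head',c,.025,.155,.18),('jar',(.6465,-.093),.03,.008,.06),('mug',(.664,.128),.042,.01,.075)]:
        a=circ(P,*k[1:])
        if a[1]>20: print(n,k[0],a[0].round(4),a[1],round(a[2],4))
E
python3 st.py .521 -.064 3
```

```text
t 4.62 pos [ 0.4427 -0.1083  0.0639] q [-30.5 -25.7 -51.7  38.   38.1 128.5] F [0.3 0.5 0.5] open 0.0344
shift cm [ 0.04 -2.76 -2.38] rot [-0.03  0.   -0.13]
wrist foot [ 0.5205 -0.0646] 1947 0.0041
wrist jar [ 0.6462 -0.0939] 8623 0.0018
wrist mug [0.6631 0.1273] 144 0.0006
scene foot [ 0.5212 -0.0647] 75 0.0043
scene head [ 0.5197 -0.0638] 89 0.0023
scene jar [ 0.6452 -0.0927] 207 0.0023
scene mug [0.6656 0.1281] 559 0.0027
top foot [ 0.519  -0.0646] 28 0.0059
top head [ 0.522  -0.0635] 39 0.0014
top jar [ 0.6467 -0.093 ] 87 0.0021
top mug [0.662  0.1282] 225 0.0045
```

View pics/wrist_3.png

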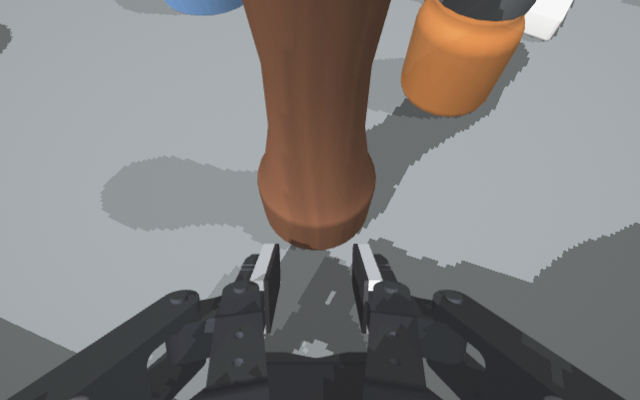

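arm_command:
  rows: [0.1,0.15,0.4,0,0,0,-0.2,0.1,0.5,0.75,0,0,0,-0.2,0.1,0.85,1.15,0,0,0,-0.2,0.1,1.2,1.5,0,0,0,-0.2,0.1,1.55,1.85,0,0,0,-0.2,0.1,1.9,2.2,0,0,0,-0.2,0.1,2.25,2.55,0,0,0,-0.2,0.1,2.6,2.9,0,0,0,-0.2,0.1,2.95,3.25,0,0,0,-0.2,0.1,3.3,3.6,0,0,0,-0.2,0.1,3.65,3.95,0,0,0,-0.2,0.1,3.65,3.95,0,0,0,-0.2]

```text
time: 5.77
ee_pos: [0.4898, -0.0822, 0.0661]
tcp_rot: [-45.0, 0.1, -59.8]
wrist_force: [-0.1, -0.6, -0.1]
opening: 0.0339
```

```bash
python3 st.py .555 -.044 4
```

```text
t 5.77 pos [ 0.4898 -0.0822  0.0661] q [-23.7 -21.8 -49.5  31.8  34.9 135.9] F [-0.1 -0.6 -0.1] open 0.0339
shift cm [-0.07 -6.41 -6.34] rot [-0.04  0.01 -0.13]
wrist foot [ 0.5582 -0.0439] 1835 0.0052
wrist jar [ 0.6463 -0.094 ] 9596 0.0018
wrist mug [0.6631 0.1276] 4291 0.0006
scene foot [ 0.5595 -0.0438] 85 0.0043
scene head [ 0.5577 -0.0423] 82 0.0016
scene jar [ 0.6452 -0.0929] 209 0.0022
scene mug [0.6655 0.1279] 563 0.0026
top foot [ 0.5574 -0.0447] 29 0.0061
top head [ 0.5607 -0.0426] 31 0.0013
top jar [ 0.6465 -0.0933] 87 0.0016
top mug [0.6618 0.128 ] 229 0.0048
```

View pics/wrist_4.png

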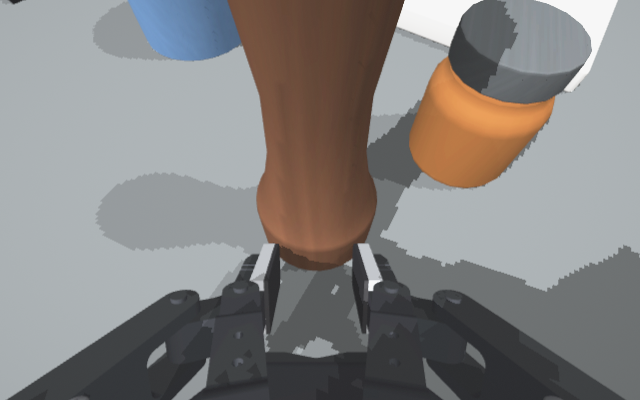

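View pics/scene_4.png

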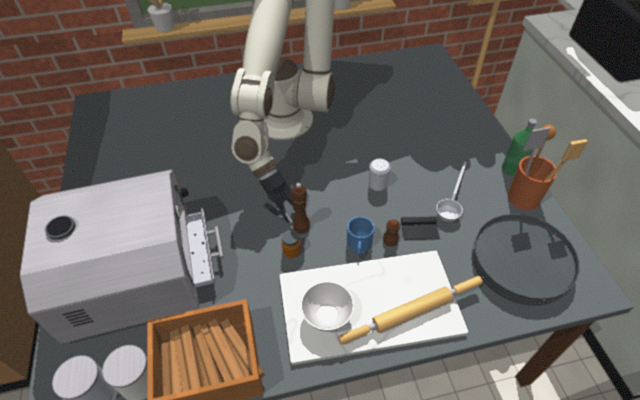

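arm_command:
  rows: [0,0.3,0.3,0,0,0,-0.2,0,0.7,0.7,0,0,0,-0.2,0,1.15,1.15,0,0,0,-0.2,0,1.6,1.6,0,0,0,-0.2,-0.05,2.05,2.05,0,0,0,-0.2,-0.05,2.5,2.5,0,0,0,-0.2,-0.05,2.95,2.95,0,0,0,-0.2,-0.05,3.4,3.4,0,0,0,-0.2,-0.1,3.85,3.85,0,0,0,-0.2,-0.1,4.3,4.3,0,0,0,-0.2,-0.1,4.7,4.7,0,0,0,-0.2,-0.1,5,5,0,0,0,-0.2]

```text
time: 6.92
ee_pos: [0.5503, -0.0459, 0.066]
tcp_rot: [-45.0, 0.1, -59.8]
wrist_force: [-3.0, -1.3, -0.2]
opening: 0.0339
```

```bash
python3 st.py .618 -.007 5
```

```text
t 6.92 pos [ 0.5503 -0.0459  0.066 ] q [-16.1 -15.2 -45.5  25.1  30.8 143.6] F [-3.  -1.3 -0.2] open 0.0339
shift cm [  0.04 -11.41 -11.32] rot [-0.02 -0.02 -0.12]
wrist foot [ 0.6185 -0.0077] 1806 0.0046
wrist jar [ 0.6465 -0.0944] 11637 0.0019
wrist mug [0.6632 0.1276] 14890 0.0008
scene foot [ 0.62   -0.0072] 81 0.0036
scene head [ 0.6197 -0.0055] 87 0.002
scene jar [ 0.645  -0.0925] 216 0.0024
scene mug [0.6655 0.1279] 567 0.0026
top foot [ 0.6193 -0.0064] 34 0.0066
top head [ 0.6208 -0.0059] 41 0.0014
top jar [ 0.6468 -0.0931] 88 0.0022
top mug [0.662  0.1278] 229 0.005
```

View pics/wrist_5.png

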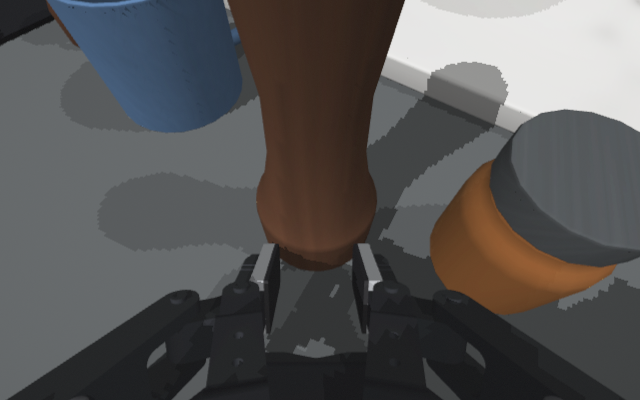

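arm_command:
  rows: [0,0.25,0.25,0,0,0,-0.2,0,0.6,0.6,0,0,0,-0.2,0,1,1,0,0,0,-0.2,0,1.4,1.4,0,0,0,-0.2,0,1.8,1.8,0,0,0,-0.2,0,2.2,2.2,0,0,0,-0.2,0,2.5,2.5,0,0,0,-0.2,0,2.7,2.7,0,0,0,-0.2,0,2.75,2.75,0,0,0,-0.2,0,2.75,2.75,0,0,0,-0.2]

```text
time: 7.9
ee_pos: [0.5835, -0.0266, 0.0661]
tcp_rot: [-45.0, 0.1, -59.8]
wrist_force: [-0.9, -0.0, 0.9]
opening: 0.0342
```

```bash
cat > st2.py <<'E'
from h import *
import sys
c=np.array([float(sys.argv[1]),float(sys.argv[2])])
move([.4115,-.127,.0666],ori(30.1,45))
for n in ['wrist','scene','top']:
    d=cam(n,n+'_'+sys.argv[3]+'.png'); p=d['pixels'].astype(int); red=(p[...,2]>p[...,0]*1.35)&(p[...,2]>p[...,1]*1.2)
    P,m=cloud(d);A=P[m&red];P=P[m]
    for k in [('foot',c,.029,.006,.028),('head',c,.025,.155,.18)]:
        a=circ(A,*k[1:])
        if a[1]>20: print(n,k[0],a[0].round(4),a[1],round(a[2],4))
    for k in [('jar',(.6465,-.093),.03,.008,.06),('mug',(.664,.128),.042,.01,.075)]:
        a=circ(P,*k[1:])
        if a[1]>20: print(n,k[0],a[0].round(4),a[1],round(a[2],4))
E
python3 st2.py .655 .013 6
```

```text
t 7.9 pos [ 0.5835 -0.0266  0.0661] q [-12.7 -11.2 -42.6  22.4  28.8 146.8] F [-0.9 -0.   0.9] open 0.0342
shift cm [  0.03 -14.13 -14.04] rot [-0.03 -0.01 -0.12]
wrist foot [0.6525 0.0121] 1279 0.0002
wrist jar [ 0.6436 -0.096 ] 4243 0.005
wrist mug [0.6636 0.1263] 24928 0.0021
scene foot [0.6534 0.0139] 54 0.0017
scene head [0.6511 0.0134] 77 0.0019
scene jar [ 0.6453 -0.0924] 218 0.003
scene mug [0.6655 0.1281] 561 0.0025
top head [0.6544 0.0137] 32 0.0011
top jar [ 0.6479 -0.0937] 59 0.0029
top mug [0.662  0.1279] 230 0.0055
```

View pics/wrist_6.png

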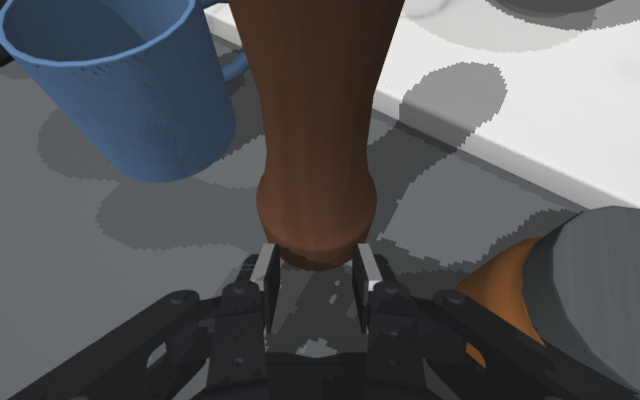

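arm_command:
  rows: [0,0.1,0.1,0,0,0,-0.2,0,0.17,0.17,0,0,0,-0.2,0,0.17,0.17,0,0,0,-0.2,0,0.17,0.17,0,0,0,-0.2,0,0,0,0,0,0,-0.2,0,-0.7,-0.7,0,0,0,-0.2,0,-2,-2,0,0,0,-0.2,0,-4,-4,0,0,0,-0.2,0,-6,-6,0,0,0,-0.2,0,-7.5,-7.5,0,0,0,-0.2,0,-7.5,-7.5,0,0,0,-0.2]

```text
time: 8.97
ee_pos: [0.4889, -0.0813, 0.0654]
tcp_rot: [-45.0, 0.1, -60.0]
wrist_force: [0.6, 0.8, -0.4]
opening: 0.0342
```

```bash
python3 st2.py .655 .014 7
```

```text
t 8.97 pos [ 0.4889 -0.0813  0.0654] q [-23.6 -22.  -49.8  31.7  34.8 136.2] F [ 0.6  0.8 -0.4] open 0.0342
shift cm [ 0.08 -6.44 -6.28] rot [ 0.02 -0.15 -0.06]
wrist foot [0.6543 0.0129] 2178 0.0004
wrist jar [ 0.6463 -0.094 ] 9753 0.0019
wrist mug [0.6631 0.1276] 4633 0.0006
scene foot [0.6548 0.0134] 52 0.0015
scene head [0.6535 0.0147] 70 0.0018
scene jar [ 0.6452 -0.0928] 207 0.0024
scene mug [0.6656 0.1279] 556 0.0025
top head [0.6564 0.0143] 30 0.0012
top jar [ 0.6466 -0.093 ] 84 0.0018
top mug [0.6617 0.1278] 222 0.0037
```

View pics/wrist_7.png

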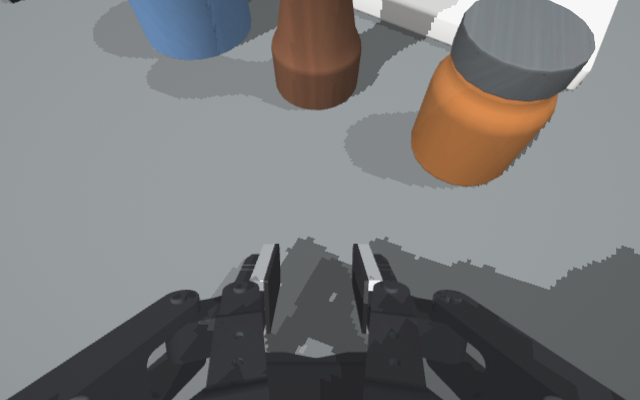

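View pics/scene_7.png

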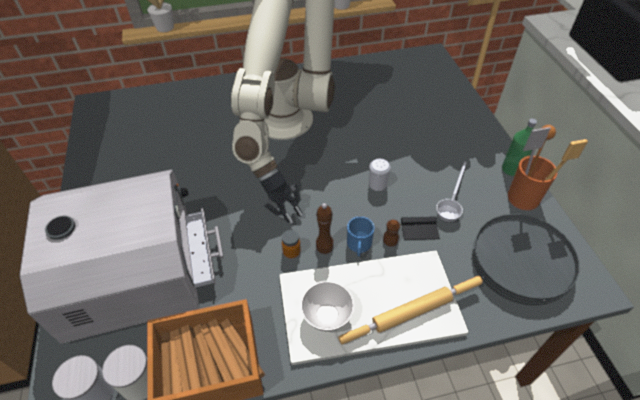

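Run:
```python
from h import *
A=[]
for n in ['scene','top']:
    d=cam(n); P,m=cloud(d);P=P[m]
    # bar: outer edge (max y) per x bin
    q=P[(P[:,2]>.037)&(P[:,2]<.064)&(P[:,1]>-.345)&(P[:,1]<-.28)&(P[:,0]>.5)&(P[:,0]<.68)]
    b=[]
    for x in np.arange(.52,.67,.01):
        s=q[abs(q[:,0]-x)<.005]
        if len(s)>2: b.append((x,s[:,1].max(),s[:,1].min(),s[:,2].max(),len(s)))
    print(n,np.round(b,3).tolist())
    # panel: top z~.066
    q=P[(P[:,2]>.058)&(P[:,2]<.075)&(P[:,1]>-.40)&(P[:,1]<-.31)&(P[:,0]>.44)&(P[:,0]<.76)]
    b=[]
    for x in np.arange(.45,.76,.02):
        s=q[abs(q[:,0]-x)<.01]
        if len(s)>2: b.append((x,s[:,1].max(),len(s)))
    print('panel',np.round(b,3).tolist())
    q=P[(P[:,2]>.15)&(P[:,2]<.22)&(P[:,1]>-.48)&(P[:,1]<-.33)&(P[:,0]>.35)&(P[:,0]<.85)]
    b=[]
    for x in np.arange(.36,.85,.03):
        s=q[abs(q[:,0]-x)<.015]
        if len(s)>2: b.append((x,np.percentile(s[:,1],98),len(s)))
    print('front',np.round(b,3).tolist())
    for t in ['oven_front','tray_pull']:
        for r in models.spot_point(t,n)[:2]: print(t,np.round(r['location'],1),round(r['conf'],2),unproj(d,r['location'],0 if t[0]=='o' else .048).round(3))
```

```text
scene [[0.54, -0.309, -0.338, 0.057, 10.0], [0.55, -0.309, -0.345, 0.058, 42.0], [0.56, -0.308, -0.345, 0.056, 9.0], [0.57, -0.308, -0.345, 0.064, 15.0], [0.58, -0.308, -0.344, 0.06, 12.0], [0.59, -0.308, -0.344, 0.062, 12.0], [0.6, -0.307, -0.344, 0.061, 11.0], [0.61, -0.306, -0.344, 0.064, 15.0], [0.62, -0.306, -0.343, 0.063, 10.0], [0.63, -0.306, -0.343, 0.063, 21.0], [0.64, -0.305, -0.341, 0.061, 37.0], [0.65, -0.304, -0.34, 0.058, 17.0], [0.66, -0.34, -0.343, 0.062, 5.0], [0.67, -0.339, -0.344, 0.062, 5.0]]
panel [[0.47, -0.349, 7.0], [0.49, -0.347, 7.0], [0.51, -0.346, 6.0], [0.53, -0.347, 8.0], [0.55, -0.345, 8.0], [0.57, -0.311, 10.0], [0.59, -0.314, 11.0], [0.61, -0.311, 11.0], [0.63, -0.311, 12.0], [0.65, -0.311, 12.0], [0.67, -0.339, 11.0], [0.69, -0.339, 10.0], [0.71, -0.337, 12.0], [0.73, -0.337, 6.0], [0.75, -0.393, 5.0]]
front [[0.39, -0.409, 10.0], [0.42, -0.407, 48.0], [0.45, -0.404, 29.0], [0.48, -0.402, 17.0], [0.51, -0.401, 18.0], [0.54, -0.4, 11.0], [0.6, -0.392, 10.0], [0.63, -0.396, 20.0], [0.66, -0.395, 19.0], [0.69, -0.393, 20.0], [0.72, -0.391, 38.0], [0.75,
[... 795 characters left out ...]
.51, -0.346, 10.0], [0.53, -0.314, 14.0], [0.55, -0.311, 18.0], [0.57, -0.312, 16.0], [0.59, -0.312, 15.0], [0.61, -0.313, 14.0], [0.63, -0.311, 17.0], [0.65, -0.339, 16.0], [0.67, -0.338, 15.0], [0.69, -0.338, 11.0], [0.71, -0.336, 17.0], [0.73, -0.336, 14.0], [0.75, -0.391, 11.0]]
front [[0.39, -0.407, 117.0], [0.42, -0.405, 220.0], [0.45, -0.402, 87.0], [0.48, -0.401, 53.0], [0.51, -0.4, 40.0], [0.54, -0.398, 35.0], [0.57, -0.395, 31.0], [0.6, -0.391, 7.0], [0.63, -0.394, 35.0], [0.66, -0.393, 36.0], [0.69, -0.391, 36.0], [0.72, -0.389, 55.0], [0.75, -0.389, 77.0], [0.78, -0.39, 244.0]]
tray_pull [422.4 181.8] 0.74 [ 0.607 -0.307  0.048]
tray_pull [350.7 168.8] 0.46 [ 0.647 -0.076  0.048]
```

```bash
cat > tr.py <<'E'
from h import *
import sys
R=ori(-87.3,50); move([.588,-.212,.28],R); move([.588,-.212,.097],R)
E
python3 tr.py
```

```text
t 9.42 pos [ 0.4919 -0.0797  0.0659] q [-23.2 -21.7 -49.5  31.4  34.7 136.4] F [ 0.7 -0.2  0.1] open 0.0343
shift cm [ 16.23 -13.99  16.33] rot [ -3.01  86.6  -79.46]
t 9.42 pos [ 0.4919 -0.0797  0.0659] q [-23.2 -21.7 -49.5  31.4  34.7 136.4] F [ 0.7 -0.2  0.1] open 0.0343
shift cm [16.27 -1.06  3.38] rot [ -3.01  86.6  -79.46]
```

arm_command:
  rows: [0,-2,2,0,0,0,-0.2,0,-5,5,0,0,0,-0.2,0,-8,8,0,0,0,-0.2,0,-11,11,0,0,0,-0.2,0,-14,14,0,0,0,-0.2,0,-16,16,0,0,0,-0.2,0,-16,16,0,0,0,-0.2,0,-16,16,0,0,0,-0.2]

```text
time: 10.08
ee_pos: [0.4925, -0.0804, 0.2945]
tcp_rot: [-44.9, -0.1, -59.8]
wrist_force: [0.4, -0.6, -0.9]
opening: 0.0342
```

```bash
python3 tr.py
```

```text
t 10.08 pos [ 0.4925 -0.0804  0.2945] q [-23.3 -28.2 -28.   59.3  34.7 136.4] F [ 0.4 -0.6 -0.9] open 0.0342
shift cm [16.17  2.2   0.12] rot [ -3.26  86.57 -79.47]
t 10.08 pos [ 0.4925 -0.0804  0.2945] q [-23.3 -28.2 -28.   59.3  34.7 136.4] F [ 0.4 -0.6 -0.9] open 0.0342
shift cm [ 16.15  15.11 -12.85] rot [ -3.26  86.57 -79.47]
```

arm_command:
  rows: [0,0,0,-0.3,8,-7,-0.2,0,0,0,-3,86.5,-79.5,-0.2,2,0.3,0,-3,86.5,-79.5,-0.2,4,0.6,0,-3,86.5,-79.5,-0.2,6,1,0,-3,86.5,-79.5,-0.2,8,1.4,0,-3,86.5,-79.5,-0.2,10,1.6,0,-3,86.5,-79.5,-0.2,12,1.8,0,-3,86.5,-79.5,-0.2,14,2,0,-3,86.5,-79.5,-0.2,16,2.2,0,-3,86.5,-79.5,-0.2,16.2,2.2,0.1,-3,86.5,-79.5,-0.2,16.2,2.2,0.1,-3,86.5,-79.5,-0.2]

```text
time: 11.08
ee_pos: [0.5564, -0.2801, 0.2734]
tcp_rot: [-47.3, -6.3, -119.5]
wrist_force: [-0.4, 0.3, -0.3]
opening: 0.0339
```

```bash
python3 tr.py
```

```text
t 11.08 pos [ 0.5564 -0.2801  0.2734] q [-23.8 -19.  -25.4  41.1  -8.5 179.9] F [-0.4  0.3 -0.3] open 0.0339
shift cm [-7.37 -1.49  0.55] rot [ -5.65  47.11 -33.84]
t 11.08 pos [ 0.5564 -0.2801  0.2734] q [-23.8 -19.  -25.4  41.1  -8.5 179.9] F [-0.4  0.3 -0.3] open 0.0339
shift cm [ -9.37  11.87 -11.79] rot [ -5.65  47.11 -33.84]
```

```bash
cat > tr.py <<'E'
from h import *
import sys
R=ori(-87.3,60)@np.diag([-1,1,-1]); move([.57,-.20,.28],R); move([.588,-.2205,.106],R)
E
python3 tr.py
```

```text
t 11.08 pos [ 0.5564 -0.2801  0.2734] q [-23.8 -19.  -25.4  41.1  -8.5 179.9] F [-0.4  0.3 -0.3] open 0.0339
shift cm [-7.52 -2.97 -1.02] rot [ -35.58 -124.55   17.71]
t 11.08 pos [ 0.5564 -0.2801  0.2734] q [-23.8 -19.  -25.4  41.1  -8.5 179.9] F [-0.4  0.3 -0.3] open 0.0339
shift cm [ -8.53  11.56 -10.93] rot [ -35.58 -124.55   17.71]
```

arm_command:
  rows: [-2,-1,0,-2,-7,1,-0.2,-7.5,-3,-1,-35.6,-124.5,17.7,-0.2,-7.5,-3,-1,-35.6,-124.5,17.7,-0.2,-7.5,-3,-1,-35.6,-124.5,17.7,-0.2,-7.5,-3,-1,-35.6,-124.5,17.7,-0.2,-7.5,-3,-1,-35.6,-124.5,17.7,-0.2,-7.5,-3,-1,-35.6,-124.5,17.7,-0.2,-7.5,-3,-1,-35.6,-124.5,17.7,-0.2,-7.5,-3,-1,-35.6,-124.5,17.7,-0.2,-7.5,-3,-1,-35.6,-124.5,17.7,-0.2]

```text
time: 11.92
ee_pos: [0.5695, -0.1993, 0.2814]
tcp_rot: [-90.4, -24.1, -49.8]
wrist_force: [0.1, -0.5, 0.4]
opening: 0.0343
```

```bash
python3 tr.py
```

```text
t 11.92 pos [ 0.5695 -0.1993  0.2814] q [-14.4  -5.   -5.4  69.8 -14.1 123.1] F [ 0.1 -0.5  0.4] open 0.0343
shift cm [ 0.02  0.16 -0.01] rot [-16.08 -55.92   8.04]
t 11.92 pos [ 0.5695 -0.1993  0.2814] q [-14.4  -5.   -5.4  69.8 -14.1 123.1] F [ 0.1 -0.5  0.4] open 0.0343
shift cm [-4.6  17.16  0.18] rot [-16.08 -55.92   8.04]
```

arm_command:
  rows: [0,0,0,-16,-56,8,-0.2,0,0,0,-16,-56,8,-0.2,0,0,0,-16,-56,8,-0.2,0,0,0,-16,-56,8,-0.2,0,0,0,-16,-56,8,-0.2,0,0,0,-16,-56,8,-0.2,0,0,0,-16,-56,8,-0.2,0,0,0,-16,-56,8,-0.2,0,0,0,-16,-56,8,-0.2,0,0,0,-16,-56,8,-0.2]

```text
time: 12.75
ee_pos: [0.5698, -0.1989, 0.2816]
tcp_rot: [-119.9, -0.3, 2.5]
wrist_force: [0.4, 0.3, 0.6]
opening: 0.0343
```

```bash
python3 tr.py
```

```text
t 12.75 pos [ 0.5698 -0.1989  0.2816] q [ -9.4   4.8   4.2  82.3 -29.1  76.4] F [0.4 0.3 0.6] open 0.0343
shift cm [ 0.01  0.19 -0.02] rot [-0.12 -0.31  0.15]
t 12.75 pos [ 0.5698 -0.1989  0.2816] q [ -9.4   4.8   4.2  82.3 -29.1  76.4] F [0.4 0.3 0.6] open 0.0343
shift cm [ 1.64 16.34  6.81] rot [-0.12 -0.31  0.15]
```

Oriented. Descend in front of the pull.

arm_command:
  rows: [0.4,4,1.7,0,0,0,-0.2,0.8,8,3.4,0,0,0,-0.2,1.2,11,4.6,0,0,0,-0.2,1.6,14,5.8,0,0,0,-0.2,1.6,15.7,6.5,0,0,0,-0.2,1.6,16.3,6.8,0,0,0,-0.2,1.6,16.3,6.8,0,0,0,-0.2,1.6,16.3,6.8,0,0,0,-0.2]

```text
time: 13.42
ee_pos: [0.5882, -0.2212, 0.1096]
tcp_rot: [-119.9, -0.5, 2.4]
wrist_force: [-0.3, -0.5, -0.6]
opening: 0.0341
```

```bash
python3 tr.py
python3 - <<'E'
from h import *
d=cam('scene'); cv2.imwrite('pics/s8c.png',cv2.resize(d['pixels'][120:300,130:370],None,fx=3.3,fy=3.3,interpolation=cv2.INTER_CUBIC))
t=cam('wrist','w8.png')
E
```

```text
t 13.42 pos [ 0.5882 -0.2212  0.1096] q [-11.2   9.8  -9.6  62.5 -28.9  74.4] F [-0.3 -0.5 -0.6] open 0.0341
shift cm [ -1.57 -15.88  -6.61] rot [-0.07 -0.48  0.31]
t 13.42 pos [ 0.5882 -0.2212  0.1096] q [-11.2   9.8  -9.6  62.5 -28.9  74.4] F [-0.3 -0.5 -0.6] open 0.0341
shift cm [-0.02  0.27  0.24] rot [-0.07 -0.48  0.31]
```

View pics/s8c.png

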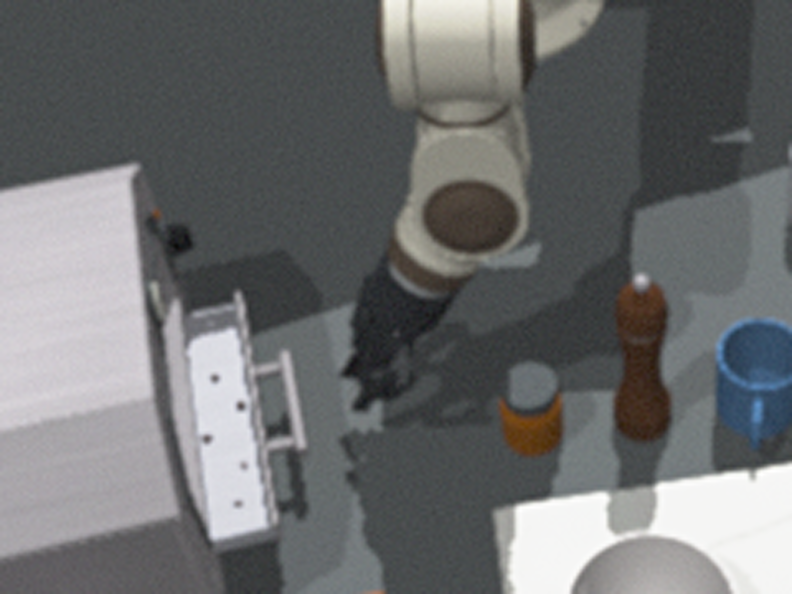

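View pics/w8.png

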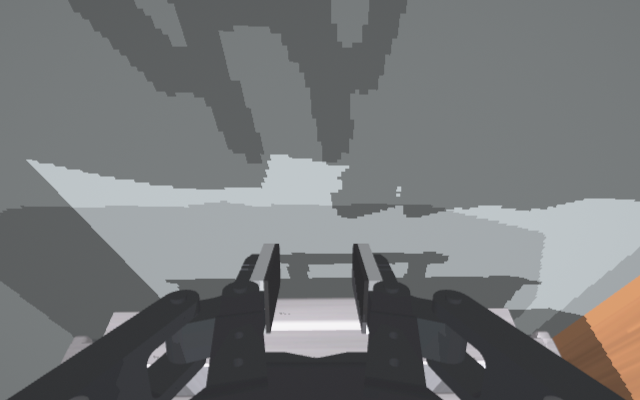

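arm_command:
  rows: [0,0.7,-0.4,0,0,0,-0.2,0,1.05,-1,0,0,0,-0.2,0,1.4,-1.6,0,0,0,-0.2,0,1.75,-2.2,0,0,0,-0.2,0,2.1,-2.8,0,0,0,-0.2,0,2.45,-3.4,0,0,0,-0.2,0,2.8,-4,0,0,0,-0.2,0,3.15,-4.6,0,0,0,-0.2,0,3.45,-5.2,0,0,0,-0.2,0,3.8,-5.8,0,0,0,-0.2,0,4,-6.1,0,0,0,-0.2]

```text
time: 14.43
ee_pos: [0.5912, -0.2948, 0.1044]
tcp_rot: [-119.9, -0.4, 2.5]
wrist_force: [-1.4, 2.3, 1.2]
opening: 0.0342
```

```bash
cat > tv.py <<'E'
from h import *
import sys
move([.592,-.25,.106],ori(-87.3,60)@np.diag([-1,1,-1]))
d=cam('scene'); cv2.imwrite('pics/s%s.png'%sys.argv[1],cv2.resize(d['pixels'][120:300,130:370],None,fx=3.3,fy=3.3,interpolation=cv2.INTER_CUBIC))
for n in ['scene','top']:
    if n=='top': d=cam('top')
    P,m=cloud(d);P=P[m]
    for lo,hi in((.45,.52),(.66,.73)):
        b=[]
        for x in np.arange(lo,hi,.01):
            s=P[(abs(P[:,0]-x)<.005)&(P[:,2]>.055)&(P[:,2]<.072)&(P[:,1]>-.45)&(P[:,1]<-.32)]
            if len(s)>2:b.append((x,s[:,1].max()))
        print(n,'panel',np.round(b,3).tolist())
    for k in [('head',(.6545,.0135),.025,.155,.18),('jar',(.6465,-.093),.03,.008,.06),('mug',(.664,.128),.042,.01,.075)]:
        print(k[0],circ(P,*k[1:])[0])
E
python3 tv.py 9
```

```text
t 14.43 pos [ 0.5912 -0.2948  0.1044] q [-17.9  11.7  -8.1  58.5 -27.8  66.8] F [-1.4  2.3  1.2] open 0.0342
shift cm [ 0.27 -2.37  3.8 ] rot [-0.06 -0.39  0.26]
scene panel [[0.46, -0.381], [0.47, -0.381], [0.48, -0.379], [0.49, -0.38], [0.5, -0.379], [0.51, -0.378], [0.52, -0.377]]
scene panel [[0.66, -0.372], [0.67, -0.371], [0.68, -0.37], [0.69, -0.37], [0.7, -0.369], [0.71, -0.369], [0.72, -0.369]]
head [0.65382124 0.01416007]
jar [ 0.64528058 -0.09283971]
mug [0.66539378 0.1279605 ]
top panel [[0.45, -0.405], [0.46, -0.379], [0.47, -0.378], [0.48, -0.379], [0.49, -0.378], [0.5, -0.378], [0.51, -0.377], [0.52, -0.377]]
top panel [[0.66, -0.371], [0.67, -0.37], [0.68, -0.37], [0.69, -0.369], [0.7, -0.369], [0.71, -0.369], [0.72, -0.368]]
head [0.65607942 0.01403566]
jar [ 0.64680744 -0.09321253]
mug [0.66210508 0.12766298]
```

View pics/s9.png

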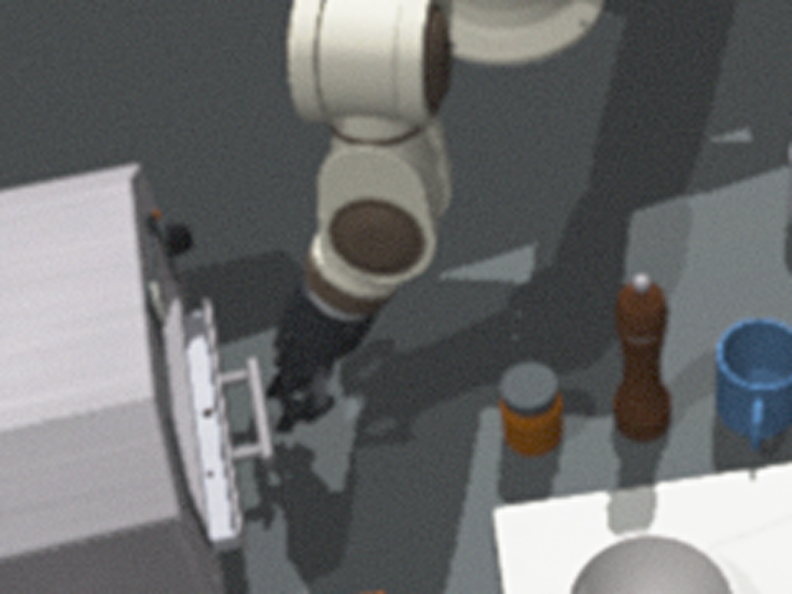

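arm_command:
  rows: [0,0.15,-0.25,0,0,0,-0.2,0,0.3,-0.5,0,0,0,-0.2,0,0.45,-0.78,0,0,0,-0.2,0,0.6,-1.04,0,0,0,-0.2,0,0.75,-1.3,0,0,0,-0.2,0,0.75,-1.3,0,0,0,-0.2]

```text
time: 15.03
ee_pos: [0.5919, -0.3094, 0.1044]
tcp_rot: [-120.0, -0.4, 2.5]
wrist_force: [-0.2, -0.2, -0.8]
opening: 0.034
```

```bash
python3 tv.py 10
```

```text
t 15.03 pos [ 0.5919 -0.3094  0.1044] q [-19.2  12.2  -7.5  57.9 -27.5  65.4] F [-0.2 -0.2 -0.8] open 0.034
shift cm [ 0.27 -3.1   5.07] rot [-0.05 -0.39  0.26]
scene panel [[0.47, -0.395], [0.48, -0.395], [0.49, -0.394], [0.5, -0.394], [0.51, -0.395], [0.52, -0.392]]
scene panel [[0.66, -0.387], [0.67, -0.386], [0.68, -0.385], [0.69, -0.386], [0.7, -0.384], [0.71, -0.385], [0.72, -0.384]]
head [0.65307667 0.01415506]
jar [ 0.64519722 -0.09273223]
mug [0.66557599 0.12783537]
top panel [[0.45, -0.405], [0.46, -0.395], [0.47, -0.392], [0.48, -0.393], [0.49, -0.392], [0.5, -0.393], [0.51, -0.392], [0.52, -0.391]]
top panel [[0.66, -0.385], [0.67, -0.385], [0.68, -0.385], [0.69, -0.385], [0.7, -0.383], [0.71, -0.382], [0.72, -0.383]]
head [0.65635068 0.01414369]
jar [ 0.64657858 -0.09316243]
mug [0.66168564 0.12786849]
```

arm_command:
  rows: [0,0.05,-0.09,0,0,0,-0.2,0,0.1,-0.17,0,0,0,-0.2,0,0.15,-0.26,0,0,0,-0.2,0,0.2,-0.35,0,0,0,-0.2,0,0.25,-0.43,0,0,0,-0.2]

```text
time: 15.55
ee_pos: [0.5922, -0.3138, 0.1045]
tcp_rot: [-119.9, -0.4, 2.5]
wrist_force: [-0.9, 2.0, 1.7]
opening: 0.034
```

```bash
python3 tv.py 11
```

```text
t 15.55 pos [ 0.5922 -0.3138  0.1045] q [-19.5  12.4  -7.3  57.7 -27.4  65. ] F [-0.9  2.   1.7] open 0.034
shift cm [ 0.27 -3.32  5.45] rot [-0.07 -0.36  0.27]
scene panel [[0.45, -0.407], [0.46, -0.4], [0.47, -0.399], [0.48, -0.399], [0.49, -0.398], [0.5, -0.398], [0.51, -0.397], [0.52, -0.397]]
scene panel [[0.66, -0.391], [0.67, -0.391], [0.68, -0.39], [0.69, -0.389], [0.7, -0.388], [0.71, -0.388], [0.72, -0.388]]
head [0.65362404 0.01412605]
jar [ 0.64540798 -0.09291066]
mug [0.66571509 0.1276408 ]
top panel [[0.45, -0.405], [0.46, -0.398], [0.47, -0.397], [0.48, -0.397], [0.49, -0.396], [0.5, -0.395], [0.51, -0.396], [0.52, -0.395]]
top panel [[0.66, -0.389], [0.67, -0.388], [0.68, -0.389], [0.69, -0.389], [0.7, -0.387], [0.71, -0.387], [0.72, -0.387]]
head [0.65622049 0.01427207]
jar [ 0.64672153 -0.09300799]
mug [0.66191505 0.12776741]
```

View pics/s11.png

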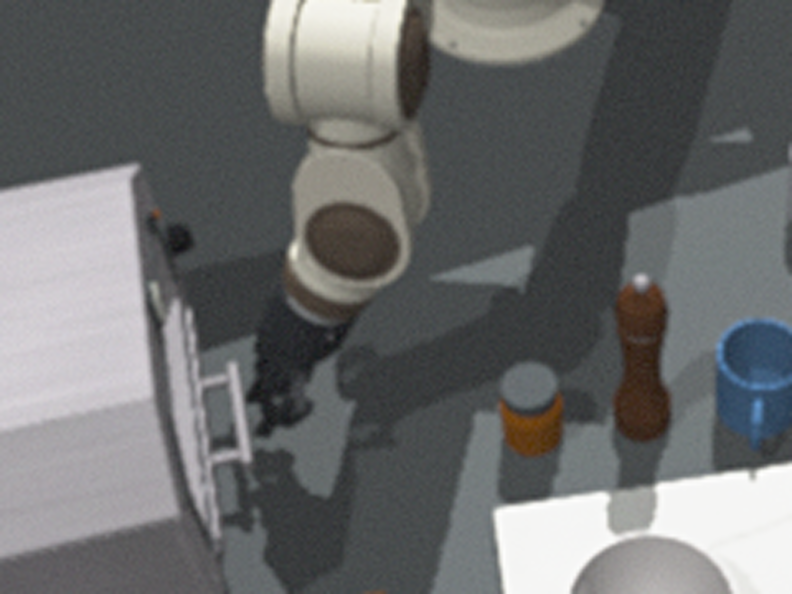

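arm_command:
  rows: [0,0.05,-0.09,0,0,0,-0.2,0,0.1,-0.17,0,0,0,-0.2,0,0.15,-0.26,0,0,0,-0.2]

```text
time: 15.9
ee_pos: [0.5923, -0.3169, 0.1044]
tcp_rot: [-119.9, -0.4, 2.5]
wrist_force: [-0.8, 6.8, 2.9]
opening: 0.034
```

arm_command:
  rows: [0,0.05,-0.09,0,0,0,-0.2,0,0.1,-0.17,0,0,0,-0.2]

```text
time: 16.07
ee_pos: [0.5924, -0.3174, 0.1044]
tcp_rot: [-119.8, -0.4, 2.6]
wrist_force: [-4.3, 21.3, 9.9]
opening: 0.0344
```

arm_command:
  rows: [0,0.05,-0.09,0,0,0,-0.2,0,0.1,-0.17,0,0,0,-0.2]

```text
time: 16.23
ee_pos: [0.5924, -0.3178, 0.1044]
tcp_rot: [-119.6, -0.4, 2.7]
wrist_force: [-10.7, 35.0, 15.9]
opening: 0.0343
```

arm_command:
  rows: [0,-0.1,0.17,0,0,0,-0.2,0,-0.3,0.5,0,0,0,-0.2,0,-1,1.7,0,0,0,-0.2,0,-2,3.5,0,0,0,-0.2,0,-3,5.2,0,0,0,-0.2,0,-4,6.9,0,0,0,-0.2,0,-7,5.5,0,0,0,-0.2,0,-10,3.9,0,0,0,-0.2,0,-13,2,0,0,0,-0.2,0,-16,0,0,0,0,-0.2,0,-18,-1,0,0,0,-0.2,0,-18,-1,0,0,0,-0.2]

```text
time: 17.23
ee_pos: [0.5888, -0.2397, 0.2719]
tcp_rot: [-120.1, -0.9, 2.5]
wrist_force: [0.5, -0.7, 0.4]
opening: 0.0341
```

```bash
python3 tv.py 12
python3 - <<'E'
from h import *
for n in ['scene','top']:
    d=cam(n,n+'_f.png'); P,m=cloud(d);P=P[m]
    b=[]
    for x in np.arange(.53,.66,.01):
        s=P[(abs(P[:,0]-x)<.005)&(P[:,2]>.037)&(P[:,2]<.062)&(P[:,1]>-.38)&(P[:,1]<-.32)]
        if len(s)>1:b.append((x,s[:,1].max()))
    print(n,'bar',np.round(b,3).tolist())
    for k in [('foot',(.6545,.0135),.029,.006,.028),('salt',(.677,.225),.026,.008,.06),('shaker',(.437,.264),.036,.01,.09)]: print(k[0],circ(P,*k[1:])[0])
E
```

```text
t 17.23 pos [ 0.5888 -0.2397  0.2719] q [-12.9   7.2   5.6  78.7 -28.7  72.4] F [ 0.5 -0.7  0.4] open 0.0341
shift cm [ 0.02 14.88  7.43] rot [ 0.12 -0.62  0.66]
scene panel [[0.45, -0.407], [0.46, -0.403], [0.47, -0.402], [0.48, -0.401], [0.49, -0.402], [0.51, -0.401], [0.52, -0.4]]
scene panel [[0.66, -0.393], [0.67, -0.392], [0.68, -0.394], [0.69, -0.392], [0.7, -0.392], [0.71, -0.392], [0.72, -0.391]]
head [0.65354249 0.01480047]
jar [ 0.64523465 -0.09280496]
mug [0.66577201 0.12806215]
top panel [[0.45, -0.405], [0.46, -0.401], [0.47, -0.4], [0.48, -0.4], [0.49, -0.399], [0.5, -0.398], [0.51, -0.399], [0.52, -0.398]]
top panel [[0.66, -0.392], [0.67, -0.391], [0.68, -0.391], [0.69, -0.391], [0.7, -0.39], [0.71, -0.39], [0.72, -0.39]]
head [0.65593085 0.014278  ]
jar [ 0.64670491 -0.09311165]
mug [0.66202425 0.12754465]
scene bar [[0.54, -0.363], [0.55, -0.362], [0.56, -0.362], [0.57, -0.361], [0.58, -0.362], [0.59, -0.36], [0.6, -0.361], [0.61, -0.36], [0.62, -0.359], [0.63, -0.359], [0.64, -0.359], [0.65, -0.359]]
foot [0.65470445 0.01410703]
salt [0.67774126 0.23149723]
shaker [0.43301425 0.26597611]
top bar [[0.53, -0.365], [0.54, -0.361], [0.55, -0.361], [0.56, -0.361], [0.57, -0.361], [0.58, -0.36], [0.59, -0.359], [0.6, -0.358], [0.61, -0.358], [0.62, -0.358], [0.63, -0.357], [0.64, -0.358], [0.65, -0.358]]
foot [0.65441521 0.0146032 ]
salt [0.68530627 0.23214855]
shaker [0.43508049 0.26775965]
```

View pics/scene_f.png

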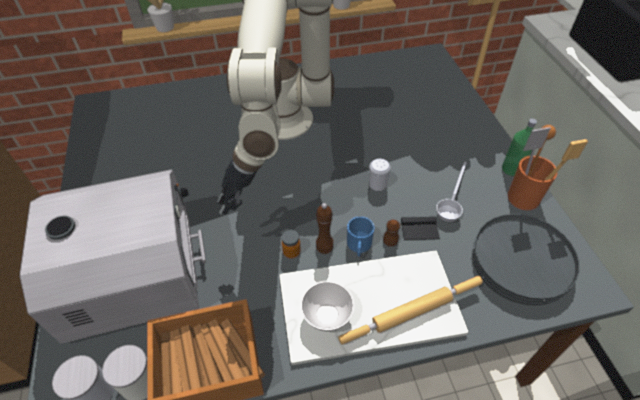

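View pics/top_f.png

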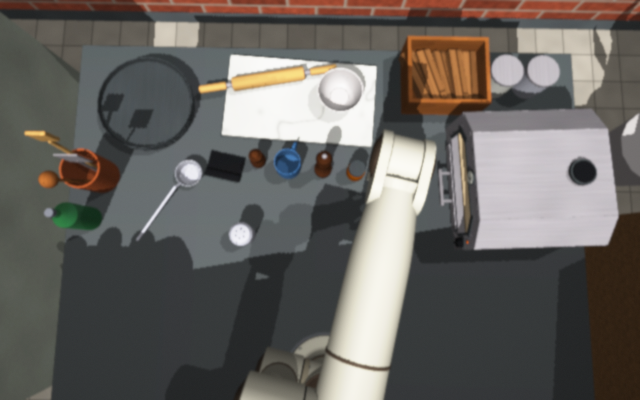

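```bash
python3 -c "
from h import *
o=sensors.get_obs();print(o['time'],abs(o['qd']).max(),o['wrist_force']);print(bot.job_done())"
```

```text
17.4333 0.42563271419243437 [0.09766146 0.67238633 0.11841898]
the job is handed in; nothing more can be done
None
```

The pepper mill now stands upright in the gap between the amber jar and the blue mug, and the crumb tray is fully home. I handed the job in at 17.4 s, with the arm clear and no force showing at the wrist.

- **Mill:** I pushed it low on its foot with two half-open fingertips, about 155 mm, without gripping or lifting it. It ended at about (0.6545, 0.014). That is 3 mm or less from both the midpoint of the jar and mug centres and the middle of the clear gap, and within about 1 mm of their line. There is about 45 mm free on each side.
- **Tray:** I then pushed it in by its pull, from about 50 mm out. The force rose to about 39 N with almost no further movement, so it was against its stop. The panel is flush with the oven front, and the pull measured about 37 mm out against the nominal 40 mm, which is within measuring error.
- **Everything else:** The jar, mug, salt mill and shaker measured where they started, to within about 1 mm. I checked the scraper and ladle only by eye in the last pictures, and they look unmoved.
- **Wrist limit:** On the way to the tray my first wrist orientation ran into the last joint's 180° limit, in free space. I switched to the half-turned orientation and nothing was touched.
- **Disagreement between cameras:** They differ by 2–4 mm on the mug and 7 mm on the salt mill. These offsets were there from the start, so they are not movement.

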